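# Set the marking gauge to the jug's lip

## Robot

A 6-joint arm with a two-finger parallel gripper is mounted at the origin on the work surface. World frame = base frame: x ahead of the robot, y to its left, z up, the work surface at z = 0. Lengths are in m, angles in rad, forces in N, time in s.
With the tool pointing down it reaches from about 0.325 to 1 m from the base axis. Payload 5.1 kg.
Tool frame: the origin (TCP) lies at the very end of the fingers, on their centre line; the grasp point (between the pads) lies 19 mm behind it; z points along the fingers, y is the line along which they close (so a half turn about z gives the same grasp; the last joint's range is limited). The gripper opens to 85 mm and grips with 20 to 120 N. Pads are 22 mm wide; open, the fingers measure 114 mm over their backs; the gripper's body (76 mm by 85 mm) begins 54 mm behind the grasp point. The pads swing forward as they close: fully open they stand 13 mm farther back than shut.
Start: joints at [1.12, 0.124, 1.65, -0, 1.367, -0.083], TCP at [0.234, 0.607, 0.231] pointing down, gripper open.
Joint ranges: [-2.61, 2.61], [-1.02, 2.33], [0.03, 2.71], [-1.35, 4.49], [0.32, 2.68], [-2.91, 2.91]. Speed limits (rad/s): [2.57, 2.57, 3.14, 3.14, 3.14, 3.14].

## Interface

Orientations are given as a unit quaternion [w, x, y, z].
In Python, from station import ctrl gives the robot as it stands. The module is installed in compiled form; this text tells all that it offers. Calls block until the motion is done:
- ctrl.move_ptp(position, orientation): joint-space move of the TCP to a pose.
- ctrl.move_straight(position, velocity=0.15, rot=None): straight line of the TCP; rot=None keeps the orientation; velocity is the mean speed in m/s.
- ctrl.set_joints(angles): joint-space move.
- ctrl.gripper_to(opening): finger opening in m; the grip force is fixed at half the most; returns when the fingers have stopped.
- ctrl.hold(seconds).
- ctrl.ik(position, orientation): joint angles nearest the present ones, or None.
- ctrl.get_state(): the state.
- ctrl.read_camera(name): name is "scene" or "top" or "wrist"; returns the picture (384x512x3 uint8, blue, green, red); there is no depth.
- ctrl.camera_params(name): a dict with "fx", "fy", "cx", "cy" (pixels), "k1" (the pictures are not rectified: a ray, as slopes to the right and down, at radius r is drawn at 1 + k1 r^2 times it, then the intrinsics apply), "R" (3x3) and "t" (3): a world point X has camera coordinates R X + t. Camera axes: x right, y down, z forward; pixel columns grow to the right and rows downward; lengths in m; the calibration is good to about 2 mm. A picture is of the moment at which its call begins: read the wrist's pose just before it. camera_params takes no time and is no camera call; for the wrist camera it gives the pose at the moment of the call.
A pose or a line that the arm cannot do raises ctrl.MotionError and nothing moves.
- ctrl.close_job(): hands the job in; it is judged then, once.
Trained networks look in the newest picture that a camera, given by its name, has taken for a name from the list of things; names that differ only in an ending like _2 or _b are one class to them, and where a whole thing is asked for, a point or a joint stands for the part that bears it (a point fixed in the world has none). Each returns a list of dicts, best first, with "confidence" (0 to 1); they miss things now and then, are a little off and sometimes report something else, mostly with a low value. They report only what shows in the picture. A call takes as long as a camera call. They do not tell look-alikes from the thing itself.
- ctrl.recognise(camera, query): "location" ([x, y, z] in m, in world coordinates, good to about 4 mm: the middle of the surface that is visible of it).
- ctrl.cut_out(camera, query): "region" (384x512 bool, what is visible of it).
- ctrl.tip_of(camera, query): "location" ([x, y, z] in m, in world coordinates, good to about 4 mm: a listed point, or the origin of a listed thing).
The state is a dict: "clock": time; "joints": joint angles; "dq": joint speeds; "effort": joint torques, N m; "ee_pos": TCP position; "orientation": TCP orientation; "wrist_force": force on the tool from outside, world axes, zero at the start; "moment": the same for the moment, N m; "gripper_width": finger opening in m; "finger_force": force on a finger pad.
Only numpy, scipy, OpenCV 4.12 (cv2) and the standard library are available. Lean on these libraries where they do the work, as an engineer would, in place of code of your own. Each camera call takes 0.05 s, during which the arm holds its last target. There are 200 camera calls.

## Task

Set the marking gauge for the jug on the banding wheel: slide the wooden gauge block along its curved steel rod, turning it with the bend, until its pointer faces the middle of the jug's pouring lip, then let go of it. Leave the jug and the round steel collar on the rod where they are.

Things in the scene. Friction and masses are not known exactly. Their poses are not given: they have to be found in the camera images.
- gauge_grip (a point): Centre of the fin on the gauge, a mid-brown wooden block (40 mm cube) that slides on a fixed level rod bent to an arc of 170 mm radius. Fin: 18 mm thick across the rod, 40 mm long along it, rising 55 mm above the block to 205 mm over the bench; this point at 180 mm, over the rod. x level, outward from the arc's centre (across the fin); y along the rod; z up. Needs about 2 N; stays where left.
- pointer_tip (a point): Tip of the thin steel pointer that sticks out of the gauge block level, straight towards the arc's centre: 84 mm inward of gauge_grip and 50 mm lower, 86 mm from the arc's centre. Axes as gauge_grip. The bore leaves 6 mm of play across the rod and 0.1 rad of yaw. Travel 1.5 rad of arc; seen from above it starts in the clockwise part and the lip lies 0.4 to 1.42 rad anticlockwise of it.
- jug_lip (a point): Outermost point of the pouring lip of the ochre clay jug (100 mm tall, 112 mm across, 0.5 kg, loose) standing on the aluminium banding wheel; 150 mm over the bench. x level, outward from the jug's axis through the middle of the lip; y level, sideways; z up. The jug's axis is 72 mm behind this point (along -x) and is also the centre of the rod's arc.
- collar_centre (a point): Centre of the plain round steel collar (28 mm across, 16 mm long, small screw on top up to 152 mm over the bench) on the same 12 mm steel rod, which runs 130 mm above the bench. It sits near the rod's anticlockwise end, beyond the gauge's travel; not to be moved. y along the rod, z up.
Things that resemble listed ones, but are neither listed nor needed, are in the scene too. What is shaped like the part that bears jug_lip but blue or turquoise is not meant.

How it is judged:
At the end, for the whole second after the job is handed in: The tip of the gauge's pointer is within 15 mm to either side of the middle of the jug's pouring lip, facing it from outside; the lip is within 20 mm, and the collar within 15 mm, of where it started (y of pointer_tip in the frame of jug_lip between -0.015 and 0.015 m and x of pointer_tip in the frame of jug_lip above 0 m and distance of jug_lip from where it was at the start of the episode below 0.02 m and distance of collar_centre from where it was at the start of the episode below 0.015 m); the robot touches nothing.
It fails at once if the jug is pushed or turned (its lip moves 20 mm or more) (distance of jug_lip from where it was at the start of the episode above 0.02 m).
It fails at once if the collar is moved 15 mm or more along the rod (distance of collar_centre from where it was at the start of the episode above 0.015 m).
It also fails if it takes over 32 s, if anything falls off the work surface, if the arm or the gripper's body presses on something with over 40 N, if the wrist force passes 120 N, or if a joint passes its speed limit or range.

## Working session

There is one attempt and no reset: what is moved stays moved. The work goes in short steps, each a Python script; the robot and the scene stay as the last script left them, time stands still between calls to the robot, and variables do not carry over. Pictures are saved under pics/ and viewed, at most 10 in all, crops included, and the job is handed in when it is done.

```bash
mkdir -p pics
python3 - <<'E'
from station import ctrl
import cv2
for c in ("scene","top"):
    cv2.imwrite(f"pics/{c}0.png",ctrl.read_camera(c))
    for q in ("gauge_grip","pointer_tip","jug_lip","collar_centre"):
        print(c,q,[(d["location"],d["confidence"]) for d in ctrl.tip_of(c,q)])
p=ctrl.camera_params("top");print(p)
print(ctrl.get_state()["clock"])
E
```

```text
scene gauge_grip [([0.5624, -0.0937, 0.1795], 0.97)]
scene pointer_tip [([0.5081, -0.0357, 0.1282], 0.92), ([0.5651, -0.0956, 0.1782], 0.53)]
scene jug_lip [([0.7756, 0.1505, 0.0991], 0.97), ([0.517, 0.0346, 0.1521], 0.93), ([0.6428, -0.1866, 0.0986], 0.78), ([0.5127, 0.2739, 0.0994], 0.65)]
scene collar_centre [([0.5638, 0.1567, 0.1323], 0.52)]
top gauge_grip [([0.5673, -0.0974, 0.1783], 0.63)]
top pointer_tip [([0.5089, -0.0373, 0.1313], 0.69)]
top jug_lip [([0.6384, -0.1895, 0.098], 0.8), ([0.5178, 0.0356, 0.1532], 0.73), ([0.5132, 0.2734, 0.1001], 0.69), ([0.7779, 0.1528, 0.101], 0.56)]
top collar_centre [([0.5664, 0.1559, 0.1285], 0.55)]
{'fx': 354.90174657528144, 'fy': 354.90174657528144, 'cx': 257.6735121988949, 'cy': 191.45776602809636, 'k1': -0.05284551904768133, 'R': array([[ 0.00998282, -0.9999409 ,  0.00430645],
       [-0.98110268, -0.01062679, -0.19319578],
       [ 0.19323012, -0.00229643, -0.98115078]]), 't': array([0.07273887, 0.61712179, 0.88061268])}
0.5
```

View pics/scene0.png

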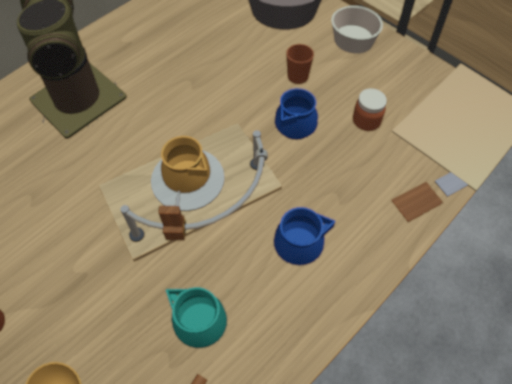

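View pics/top0.png

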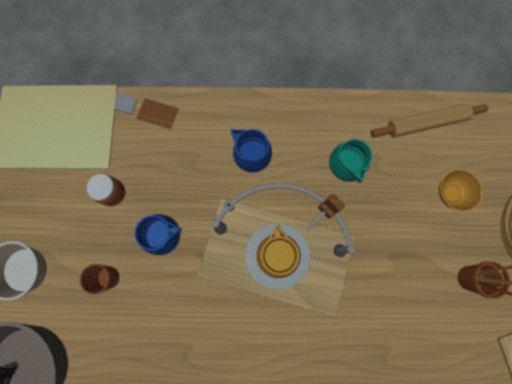

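The scene shows the ochre jug on the wheel: scene (185,165), top (278,255), with its lip at top (278,230). Look-alikes:
- Blue jugs at top (251,150) and (157,235), and the turquoise jug at (351,160). These are the wrong colour and stand on the bench.
- The ochre bowl at (460,190), which has no lip or wheel.
- For the gauge: the brown block on the rod at top (331,206), versus the flat brown piece at (157,113).
- The collar is at top (229,206).

Next I move above the gauge and check from close up.

```bash
cat > h.py <<'E'
from station import ctrl
import numpy as np, cv2
from scipy.spatial.transform import Rotation as Ro
from scipy.optimize import least_squares
def quat(a,s=1):
    y=s*np.array([np.cos(a),np.sin(a),0]); z=np.array([0,0,-1.]); x=np.cross(y,z)
    q=Ro.from_matrix(np.c_[x,y,z]).as_quat(); return [q[3],q[0],q[1],q[2]]
def near(cam,q,ref,r=0.04):
    return [d["location"] for d in ctrl.tip_of(cam,q) if np.linalg.norm(np.array(d["location"])-ref)<r]
E
python3 - <<'E'
from h import *
a=-0.80
for s in (1,-1):
    for b in (-0.8,-0.3,0.1):
        c=np.array([.447,.027]); j=ctrl.ik([*(c+.17*np.array([np.cos(b),np.sin(b)])),.161],quat(b,s)); print(s,b,None if j is None else np.round(j,2))
s=1
try: ctrl.move_ptp([0.50,-0.02,0.42],quat(a,s))
except ctrl.MotionError as e: print(e); raise
p=ctrl.camera_params("wrist"); img=ctrl.read_camera("wrist"); cv2.imwrite("pics/w0.png",img)
for q in ("gauge_grip","pointer_tip","jug_lip","collar_centre"):
    print(q,[(d["location"],d["confidence"]) for d in ctrl.tip_of("wrist",q)])
print(ctrl.get_state()["joints"],ctrl.get_state()["clock"])
E
```

```text
1 -0.8 [-0.26  0.01  1.89 -0.    1.24  0.54]
1 -0.3 [-0.13  0.09  1.81 -0.    1.24  0.17]
1 0.1 [-0.02  0.11  1.79 -0.    1.24 -0.12]
-1 -0.8 [-0.26  0.01  1.89 -0.    1.24 -2.6 ]
-1 -0.3 None
-1 0.1 None
gauge_grip [([0.5653, -0.0989, 0.1799], 0.57)]
pointer_tip [([0.5114, -0.0351, 0.1259], 0.72)]
jug_lip [([0.513, 0.2723, 0.0984], 0.96), ([0.6403, -0.185, 0.0996], 0.96), ([0.5169, 0.0351, 0.1465], 0.82)]
collar_centre [([0.568, 0.1533, 0.1325], 0.53)]
[-1.46583610e-01 -2.59159652e-01  1.70415616e+00  2.91989881e-05
  1.69687139e+00  6.52705402e-01] 3.2583
```

View pics/w0.png

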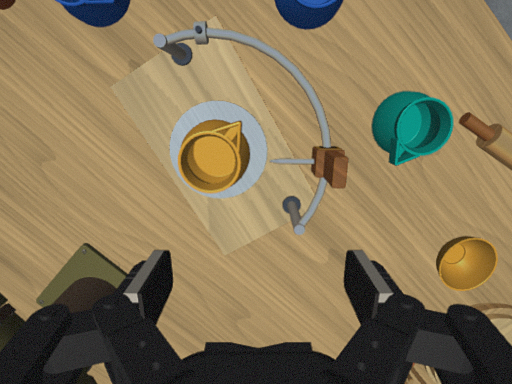

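The close view confirms it: the ochre jug's lip is at (240,123) on the wheel, the gauge block with its fin is at (330,165), the pointer tip is at (272,161) and the collar is at (201,32). I'll fit the arc centre from the detections and from rod pixels.

Run:
```python
from h import *
p=ctrl.camera_params("wrist"); K=np.array([[p["fx"],0,p["cx"]],[0,p["fy"],p["cy"]],[0,0,1]])
im=cv2.imread("pics/w0.png").astype(float)
def back(uv,z):
    n=cv2.undistortPoints(np.array(uv,float).reshape(-1,1,2),K,np.array([p["k1"],0,0,0])).reshape(-1,2)
    d=np.c_[n,np.ones(len(n))]@p["R"]; o=-p["R"].T@p["t"]
    return (o+d*((z-o[2])/d[:,2])[:,None])[:,:2]
P=back([(225,34),(258,45),(290,70),(312,100),(324,130),(318,195)],.13)
c0=np.array([.447,.027])
fit=lambda P,c0:least_squares(lambda c:np.linalg.norm(P-c,axis=1)-.17,c0)
f=fit(P,c0); print("rod",f.x,f.fun.round(4))
g=np.array([.5650,-.0967]);t=np.array([.5095,-.0364]);l=np.array([.5172,.0351]);k=np.array([.5661,.1553])
f2=least_squares(lambda c:[np.linalg.norm(g-c)-.17,np.linalg.norm(t-c)-.086,np.linalg.norm(l-c)-.072,np.linalg.norm(k-c)-.17],c0)
print("det",f2.x,f2.fun.round(4)); 
for c in (f.x,f2.x): print([round(float(np.arctan2(*(q-c)[::-1])),3) for q in (g,t,l,k)])
print("lip px/tip px",back([(241,122)],.15),back([(271,161)],.13),back([(346,150),(348,187),(331,151),(333,188)],.205))
```

```text
rod [0.44637454 0.02737537] [ 0.0009  0.0006 -0.0013 -0.0011  0.0009  0.0005]
det [0.4491713  0.02796596] [ 0.0002  0.0022 -0.0036  0.0029]
[-0.808, -0.791, 0.109, 0.818]
[-0.822, -0.818, 0.104, 0.828]
lip px/tip px [[0.52052959 0.03237065]] [[ 0.50885357 -0.03749746]] [[ 0.58947562 -0.08007338]
 [ 0.56090948 -0.11702019]
 [ 0.57597493 -0.06802564]
 [ 0.54689772 -0.10450285]]
```

Run:
```python
from h import *
c=np.array([.4470,.0275]); a=-.80
pos=lambda a,z,r=.17:[*(c+r*np.array([np.cos(a),np.sin(a)])),z]
ctrl.gripper_to(.055)
ctrl.move_ptp(pos(a,.27),quat(a))
ctrl.move_straight(pos(a,.165),.12)
s=ctrl.get_state(); print(s["clock"],s["wrist_force"].round(1) if hasattr(s["wrist_force"],"round") else s["wrist_force"])
ctrl.gripper_to(0.0)
s=ctrl.get_state(); print(s["clock"],s["gripper_width"],np.round(s["wrist_force"],1),np.round(s["moment"],2),s["finger_force"])
r=.17
for b in np.linspace(a,-.5,4)[1:]:
    ctrl.move_straight(pos(b,.165,r),.08,rot=quat(b))
    s=ctrl.get_state(); F=np.array(s["wrist_force"]); u=np.array([np.cos(b),np.sin(b)])
    print(round(b,2),round(s["clock"],2),"Frad",(F[:2]@u).round(1),"Ftan",(F[:2]@[-u[1],u[0]]).round(1),"Fz",F[2].round(1),"M",np.round(s["moment"],2),s["gripper_width"])
    if np.linalg.norm(F)>50: break
```

```text
5.4417 [-1.4 -0.2  0.3]
5.8583 0.017387092320423393 [0.6 0.4 3.4] [-0.04  0.05 -0.01] 59.154664278030396
-0.7 6.22 Frad 0.2 Ftan 1.4 Fz 4.8 M [ 0.24 -0.29 -0.01] 0.017640450565667525
-0.6 6.58 Frad 0.4 Ftan 1.7 Fz 5.5 M [ 0.27 -0.22  0.03] 0.017294973351178692
-0.5 6.93 Frad 0.1 Ftan 2.2 Fz 5.0 M [ 0.26 -0.14 -0.02] 0.017755550215274758
```

Run:
```python
from h import *
c=np.array([.4470,.0275])
pos=lambda a,z,r=.17:[*(c+r*np.array([np.cos(a),np.sin(a)])),z]
for b in np.linspace(-.4,.1,6):
    ctrl.move_straight(pos(b,.165),.08,rot=quat(b))
    s=ctrl.get_state(); F=np.array(s["wrist_force"]); u=np.array([np.cos(b),np.sin(b)])
    print(round(b,2),round(s["clock"],2),"Frad",(F[:2]@u).round(1),"Ftan",(F[:2]@[-u[1],u[0]]).round(1),"Fz",F[2].round(1),s["gripper_width"])
    if np.linalg.norm(F)>40: break
cv2.imwrite("pics/s1.png",ctrl.read_camera("scene")); p=ctrl.camera_params("wrist"); cv2.imwrite("pics/w1.png",ctrl.read_camera("wrist"))
for k in ("scene","wrist"):
    for q in ("gauge_grip","pointer_tip","jug_lip","collar_centre"):
        print(k,q,[(d["location"],d["confidence"]) for d in ctrl.tip_of(k,q)])
```

```text
-0.4 7.29 Frad 0.9 Ftan 2.1 Fz 5.1 0.01781477107696605
-0.3 7.65 Frad 0.7 Ftan 1.2 Fz 4.9 0.017335727975638815
-0.2 8.01 Frad 0.7 Ftan 2.0 Fz 5.7 0.01734678170568386
-0.1 8.37 Frad 0.7 Ftan 1.3 Fz 5.5 0.017425388700092012
0.0 8.72 Frad 0.3 Ftan 1.9 Fz 5.6 0.017652801593780514
0.1 9.08 Frad -0.9 Ftan 1.0 Fz 5.9 0.01684566267442796
scene gauge_grip [([0.6145, 0.0411, 0.1792], 0.67), ([0.5677, 0.1557, 0.132], 0.53)]
scene pointer_tip [([0.5338, 0.0354, 0.1295], 0.6)]
scene jug_lip [([0.6427, -0.1873, 0.0986], 0.85), ([0.5119, 0.2733, 0.0993], 0.77), ([0.52, 0.038, 0.1518], 0.72)]
scene collar_centre [([0.5674, 0.1555, 0.132], 0.45)]
wrist gauge_grip [([0.6175, 0.0419, 0.1813], 0.93)]
wrist pointer_tip [([0.5347, 0.0353, 0.1294], 0.69)]
wrist jug_lip [([0.777, 0.1525, 0.1018], 0.78), ([0.517, 0.0367, 0.1499], 0.55)]
wrist collar_centre [([0.5692, 0.1545, 0.1272], 0.69)]
```

View pics/w1.png

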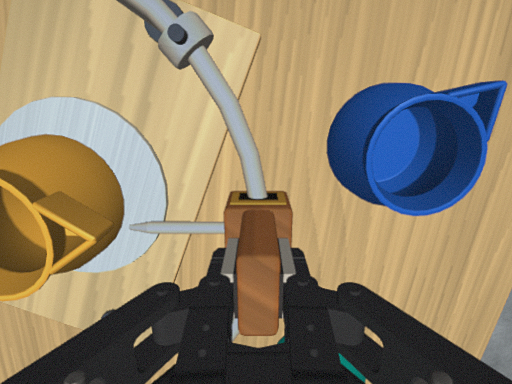

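The pointer tip at (131,227) faces the lip at (98,240), with the tip about 2 mm from the lip line. The collar and jug haven't moved. I'll release, retreat and check.

Run:
```python
from h import *
c=np.array([.4470,.0275]); b=.1
x=[*(c+.17*np.array([np.cos(b),np.sin(b)]))]
ctrl.gripper_to(.05); ctrl.move_straight([*x,.30],.12); ctrl.move_ptp([.50,.03,.42],quat(b)); ctrl.hold(.3)
cv2.imwrite("pics/w2.png",ctrl.read_camera("wrist"));ctrl.read_camera("scene");ctrl.read_camera("top")
for k in ("wrist","scene","top"):
    T=near(k,"pointer_tip",[.533,.036,.13]);L=near(k,"jug_lip",[.5172,.0351,.15]);C=near(k,"collar_centre",[.566,.155,.13])
    print(k,T,L,C)
    if T and L:
        u=np.array(L[0][:2])-c;u/=np.linalg.norm(u);d=np.array(T[0][:2])-L[0][:2];print("x,y",d@u,d@[-u[1],u[0]])
print(ctrl.get_state()["clock"])
```

```text
wrist [[0.5302, 0.0341, 0.1263]] [[0.517, 0.0344, 0.1507]] [[0.5658, 0.152, 0.133]]
x,y 0.013106907003382 -0.0015934204732887054
scene [[0.5312, 0.0361, 0.1306]] [[0.5197, 0.0377, 0.1496]] [[0.5669, 0.1553, 0.1324]]
x,y 0.011166149568477498 -0.0031823110807067145
top [] [[0.5203, 0.0337, 0.1512]] [[0.5652, 0.1529, 0.131]]
12.8833
```

View pics/w2.png

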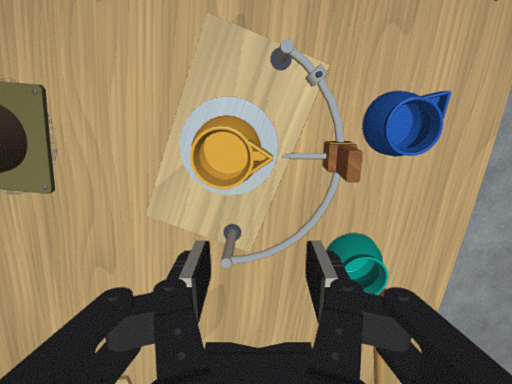

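The pointer tip at (284,156) faces the lip at (271,158), and the arm is clear of everything.

```bash
python3 -c "
from station import ctrl
print(ctrl.close_job())"
```

```text
the job is handed in; nothing more can be done
None
```

I slid the gauge round to face the jug's pouring lip, released it and handed the job in at about 13 s; the last check put its pointer about 2–3 mm to one side of the lip's middle (15 mm allowed), with no visible movement of the jug or collar, but the station returned no verdict.

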